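# Take the narrow-headed battery pack out of the raked charging bin

### The arm

A 7-joint arm with a two-finger parallel gripper is mounted at the origin on a cart in front of the work surface, level with it; the furniture and walls round the work are solid. World frame = base frame: x ahead of the robot, y to its left, z up, the work surface at z = 0. Lengths are in mm, angles in rad, forces in N, time in s.
With the tool pointing down it reaches from about 400 to 900 mm from the base axis. Payload 5.5 kg.
Tool frame: the origin (TCP) lies at the very end of the fingers, on their centre line; the grasp point (between the pads) lies 19 mm behind it (bot.tcp_to_grasp is the distance from the TCP to the grasp point, in mm); z points along the fingers, y is the line along which they close (so a half turn about z gives the same grasp; the last joint's range is limited). The gripper opens to 92 mm and grips with 3 to 60 N. Pads are 19 mm wide; open, the fingers measure 130 mm over their backs; the gripper's body (75 mm by 190 mm) begins 47 mm behind the grasp point.
Start: joints at [-1.083, 0.501, -0.427, 1.55, 0.221, 1.138, -0.21], TCP at [144.854, 633.654, 226.729] pointing down, gripper open.
Joint ranges: [-2.88, 2.88], [-0.31, 2.03], [-1.54, 1.56], [0.2, 2.42], [-1.41, 4.55], [0.19, 2.02], [-2.57, 2.57]. Speed limits (rad/s): [2.57, 2.57, 3.14, 3.14, 3.14, 3.14, 3.14].

### API

Orientations are given as a unit quaternion [w, x, y, z].
In Python, from workcell import status, cams, bot gives the robot as it stands. The module is installed in compiled form; this text tells all that it offers.
- The arm moves only by the shell command python3 -m inch 'ROWS' [FORCE]. ROWS is JSON, a list of rows, each a list of 7 numbers: the shift along the tool's x, y, z in units of 25 mm (1.0 is 25 mm), then the turn, a rotation vector about the tool's x, y, z in units of 6 degrees (1.0 is 6 degrees), then the opening, from -1 (shut) to 1 (fully open). A call has 1 to 10 rows; each row shifts and turns the commanded pose from where the row before left it, along the tool's axes as they then stand; what a row does not reach is not made up. A row lasts 1/12 s, in which the tool goes at most 41.7 mm and 7.16 degrees, less where a joint would pass 70% of its speed; a pose out of reach is approached as far as the arm can. A call is refused whole if a number of a shift passes 1 or a number of a turn 1, either way. A call with a gripper value outside its range is refused whole. The fingers move at their own pace and stop on an object; FORCE is the grip in N (left out, the last holds). Time passes only in rows, so rows that do not move let the fingers close. It gives the time, the measured TCP pose, the force, the opening and the grip force at its end, in the units of the state.
- status.state(): the state, without advancing time (a new reading comes with each control period).
- cams.get_image(name): name is "side" or "top" or "wrist"; returns a dict with "pixels" (420x560x3 uint8, red, green, blue), "depth" (420x560 float32, mm along the optical axis (not along the pixel's ray), 0 where there is no reading), "fovy" (degrees; the focal length in pixels is half the picture's height over the tangent of half this angle, whatever the lens; pixels are square), "cx", "cy" (the principal point, pixels), "dist" ([k1, k2, p1, p2, k3] as OpenCV has them; the pictures are not rectified), "R" (3x3) and "t" (3): a world point X has camera coordinates R X + t. Camera axes: x right, y down, z forward; pixel columns grow to the right and rows downward; lengths in mm; the calibration is good to about 2 mm. A picture is of the moment at which its call begins.
- bot.sign_off(): hands the job in; it is judged then, once.
Trained networks look in the newest picture that a camera, given by its name, has taken for a name from the list of things; names that differ only in an ending like _2 or _b are one class to them, and where a whole thing is asked for, a point or a joint stands for the part that bears it (a point fixed in the world has none). Each returns a list of dicts, best first, with "conf" (0 to 1); they miss things now and then, are a little off and sometimes report something else, mostly with a low value. They report only what shows in the picture. A call takes as long as a camera call. They do not tell look-alikes from the thing itself.
- cams.find_in(camera, target): "point" ([x, y, z] in mm, in world coordinates, good to about 4 mm: the middle of the surface that is visible of it).
- cams.tip_of(camera, target): "point" ([x, y, z] in mm, in world coordinates, good to about 4 mm: a listed point, or the origin of a listed thing).
The state is a dict: "time_s": time; "joints": joint angles; "qd": joint speeds; "effort": joint torques, N m; "tcp_pos": TCP position; "tcp_rot": TCP orientation; "contact_force": force on the tool from outside, world axes, zero at the start; "moment": the same for the moment, N m; "gripper_width": opening from 0.0 (shut) to 1.0 (fully open); "grasp_force": force on a finger pad.
Only numpy, scipy, OpenCV 4.12 (cv2) and the standard library are available. Lean on these libraries where they do the work, as an engineer would, in place of code of your own. Each camera call takes 0.05 s, during which the arm holds its last target. There are 200 camera calls.

### The job

Take the battery pack with the narrow head out of the charging bin and stand it upright in the kidney dish. A caught pack will not pull out: press it down along its slanting bay, gently, until its push-push catch lets go and it springs up, then pinch it and draw it out. Leave the two wide-headed packs caught in their bays, do not ram the pack onto the contacts at the bottom of its bay, and leave the other things on the cart where they are.

Things in the scene. Friction and masses are not known exactly. Their poses are not given: they have to be found in the camera images.
- charger: white bench charger with a slanting dark top, fixed to the cart, 131 x 168 mm and 122 mm high at its back, 93 mm at its front. Origin on the table under the centre of the slanting deck; z up, -x its front (its yaw varies). The housing reaches from 45 mm before the origin to 88 mm behind it.
- bin: the charger's dark slanting block with three bays in a row. Origin at the centre of the deck (its upper face, 78 x 158 mm, 108 mm above the table there); z is the axis of all bays, up out of the deck, leaning 0.35 rad from vertical to the charger's front; y along the row. Bay mouths at y = -46, 0, +46 mm, each 46.5 mm (x) by 26.5 mm (y), straight-walled for 76 mm of depth.
- narrow_pack: THE PACK TO TAKE: black battery pack, section 44 mm (x) by 24 mm (y) up to 52 mm from its underside, then a head 26 mm (x) by 24 mm (y); 84 mm high, 0.06 to 0.12 kg. Origin at the centre of its underside, z to its top. It starts caught in any one of the bays, axes parallel to the bin's, origin at z = -72 mm of the bin (top 12 mm above the deck).
- pack_press (a point): centre of the flat top of narrow_pack, where to press along the bay, against a spring (6 to 9 N). The bays are worn: the catch swings away, for good, somewhere 2 to 8 mm down, differently in each bay, and 2 mm further the pack meets its contacts hard: feel for it. Let off the press and the spring lifts it to 28 mm above its start (top 40 mm above the deck), loose, 1.25 mm play each side.
- pack_grip (a point): point on the axis of narrow_pack 8 mm below its top, middle of the 24 mm (y) thick head: pinch it here across y once it has sprung up (the tips stay above the deck and the other packs), then draw it 76 mm or more along the bay. While caught, a steel catch in a pocket of its back (+x) face holds it against pulling.
- wide_pack_0: one of two packs of the same section and height as narrow_pack but with a head as wide as the body, 44 x 24 mm; caught in another bay, top 12 mm above the deck. To be left caught. Origin and axes as narrow_pack.
- wide_pack_1: the other wide-headed pack, as wide_pack_0.
- dish: stainless kidney dish, loose, 93 mm (x) by 202 mm (y), rim 35 mm high, 0.19 kg. Origin at the centre of its underside, z up. Flat inner floor 5 mm above the table, free of the curved walls for x from -28 to 22 mm and y from -45 to 45 mm; the pack stands in it with its 24 mm side along the dish's x.
- oximeter: bystander: clip oximeter 60 x 33 x 33 mm; origin at the centre of its underside.
- plaster_box: bystander: small card box 45 x 70 x 32 mm; origin at the centre of its underside.
- needle_box: bystander: card box 52 x 78 x 40 mm; origin at the centre of its underside.
- swab_box: bystander: card box 58 x 98 x 48 mm; origin at the centre of its underside.
- vial_a: bystander: glass vial, 24 mm across, 46 mm high; origin at the centre of its underside.
- vial_b: bystander: glass vial as vial_a.
There are look-alikes about, which are no part of the job. Leave any turquoise look-alike of the wide_pack_1 alone.

How it is judged (in metres and radians):
On the way, in this order (a step that is already met when the one before it is completed fails the run):
1. the narrow-headed pack's catch has let go and the pack has sprung up in its bay (z of narrow_pack in the frame of bin between -0.056 and -0.03 m), for 0.1 s.
2. the pack is drawn clear of its bay (z of narrow_pack in the frame of bin above 0.003 m), for 0.1 s.
At the end, for the whole second after the job is handed in: The narrow-headed pack stands on its foot on the floor of the kidney dish (underside under 12 mm above the dish's, leaning under 0.15 rad), at rest; the dish lies level; both wide-headed packs are still caught in their bays (within 4 mm of where they started) (x of narrow_pack in the frame of dish between -0.035 and 0.03 m and y of narrow_pack in the frame of dish between -0.07 and 0.07 m and z of narrow_pack in the frame of dish below 0.012 m and angle between narrow_pack's own z axis and vertical below 0.15 rad and angle between dish's own z axis and vertical below 0.1 rad and linear speed of narrow_pack below 0.02 m/s and z of wide_pack_0 in the frame of bin between -0.076 and -0.068 m and z of wide_pack_1 in the frame of bin between -0.076 and -0.068 m); the robot touches nothing.
It fails at once if the pack is rammed into its bay (more than 40 N between it and the charger) (contact force between narrow_pack and charger above 40 N).
It fails at once if a wide-headed pack is tripped (distance of any of wide_pack_0, wide_pack_1 from where it was at the start of the episode above 0.008 m).
It fails at once if a bystander is shifted by more than 30 mm (distance of any of oximeter, plaster_box, needle_box, swab_box, vial_a, vial_b from where it was at the start of the episode above 0.03 m).
It also fails if it takes over 48 s, if anything falls off the work surface, if the arm or the gripper's body presses on something with over 40 N, if the wrist force passes 120 N, or if a joint passes its speed limit or range.

## Working session

There is one attempt and no reset: what is moved stays moved. The work goes in short steps, Python scripts to look and compute and a shell command to move; the robot and the scene stay as the last step left them, time stands still between calls to the robot, and variables do not carry over. Pictures are saved under pics/ and viewed, at most 10 in all, crops included, and the job is handed in when it is done.

```bash
mkdir -p pics
cat > h.py <<'E'
import numpy as np, cv2
from workcell import status, cams, bot
from scipy.spatial.transform import Rotation as Rn
def K(im):
    f=im["pixels"].shape[0]/2/np.tan(np.radians(im["fovy"])/2)
    return np.array([[f,0,im["cx"]],[0,f,im["cy"]],[0,0,1]])
def world(im,uv,d=None):
    u,v=uv
    if d is None: d=im["depth"][int(round(v)),int(round(u))]
    n=cv2.undistortPoints(np.array([[[u,v]]],float),K(im),np.array(im["dist"]))[0,0]
    return np.array(im["R"]).T@(np.array([n[0]*d,n[1]*d,d])-np.array(im["t"]))
def cloud(im):
    h,w=im["depth"].shape
    uv=np.stack(np.meshgrid(np.arange(w),np.arange(h)),-1).reshape(-1,1,2).astype(float)
    n=cv2.undistortPoints(uv,K(im),np.array(im["dist"]))[:,0]
    d=im["depth"].reshape(-1,1)
    P=(np.hstack([n*d,d])-np.array(im["t"]))@np.array(im["R"])
    P[d[:,0]==0]=np.nan
    return P.reshape(h,w,3)
def proj(im,X):
    return cv2.projectPoints(np.array(X,float).reshape(-1,1,3),cv2.Rodrigues(np.array(im["R"]))[0],np.array(im["t"],float),K(im),np.array(im["dist"]))[0][:,0]
def rot(q): return Rn.from_quat([q[1],q[2],q[3],q[0]])
def save(n,a): cv2.imwrite("pics/"+n,a[:,:,::-1])
E
cat > a.py <<'E'
from h import *
np.set_printoptions(precision=1,suppress=True)
s=status.state(); print(s["tcp_pos"],s["tcp_rot"],s["time_s"],s["contact_force"])
ims=[]
for c in ["top","side"]:
    im=cams.get_image(c); ims.append(im["pixels"])
    np.savez(c+".npz",**im)
    for n in ["charger","bin","narrow_pack","pack_press","wide_pack_0","dish"]:
        for f in (cams.find_in,cams.tip_of):
            for r in f(c,n)[:4]:
                if r["conf"]>.2: print(c,n,f.__name__,np.array(r["point"]),round(r["conf"],2),proj(im,r["point"])[0])
save("both.png",np.hstack([cv2.resize(i,(400,300),interpolation=cv2.INTER_AREA) for i in ims]))
save("top.png",ims[0]);save("side.png",ims[1])
E
python3 a.py
```

```text
[144.8 632.9 225.7] [-0.   0.1  1.  -0. ] 0.0 [ 0.4 -0.1 -0. ]
top charger call [596.1  66.7 118.1] 0.98 [259.8 196.9]
top charger call [571.8  68.7  -1.4] 0.63 [261.3 214.3]
top bin call [566.4  66.2 109.9] 0.78 [260.4 208.9]
top bin call [572.1  65.5 110.2] 0.65 [260.6 206.7]
top bin call [592.3 120.8  41.1] 0.58 [241.5 204.8]
top bin call [ 698.8 -169.4    0.3] 0.29 [343.2 168.5]
top narrow_pack call [570.3 112.8 122.6] 0.67 [241.9 207. ]
top narrow_pack call [594.3 116.4  42.2] 0.52 [243. 204.]
top pack_press call [563.3 107.9 114.9] 0.7 [244.1 210.2]
top pack_press call [560.2 108.9 119.6] 0.69 [243.5 211. ]
top wide_pack_0 call [599.8 253.   25.5] 0.91 [194.5 204.6]
top wide_pack_0 call [576.9  20.8 121.7] 0.71 [277.8 203.5]
top wide_pack_0 call [572.2  63.7 122.9] 0.67 [261.1 205.7]
top wide_pack_0 call [573.4 285.1  11.2] 0.57 [184.1 215.2]
top wide_pack_0 call [594.2  65.5  41.8] 0.56 [261.6 203.5]
top wide_pack_0 call [603.3  23.2  42.6] 0.47 [277.  199.8]
top dish call [ 455.2 -285.1    2.4] 0.55 [389.2 251.7]
top dish call [399.9 239.   36.5] 0.39 [198.6 276.7]
top dish c
[... 164 characters left out ...]
 bin call [561.3  88.4 107.8] 0.72 [262.3 228.6]
side bin call [569.1  69.6 106.6] 0.96 [262.7 222.9]
side narrow_pack call [561.5 120.2 120.4] 0.59 [255.3 232.9]
side narrow_pack call [430.4 288.9  -3.2] 0.46 [284.9 362.8]
side pack_press call [ 609.1 -179.8   42.8] 0.63 [288.7 184.5]
side pack_press call [564.5 113.7 119.1] 0.45 [255.4 231.1]
side pack_press call [561.6 106.5 122.6] 0.51 [258.2 227.9]
side wide_pack_0 call [593.4 265.3  23.1] 0.78 [208. 315.]
side wide_pack_0 call [570.9  27.5 117.4] 0.49 [270.  207.3]
side wide_pack_0 call [575.5 287.8  10.4] 0.9 [211.2 331.3]
side dish call [ 458.3 -304.6    7.5] 0.62 [356.2 184.5]
side dish call [ 460.9 -282.8    0.4] 0.63 [353.  190.4]
```

Run:
```python
import cv2
t=cv2.imread("pics/top.png");s=cv2.imread("pics/side.png")
cv2.imwrite("pics/c1.png",cv2.resize(t[140:310,170:430],None,fx=3,fy=3,interpolation=cv2.INTER_CUBIC))
```

```text
(no output)
```

View pics/c1.png

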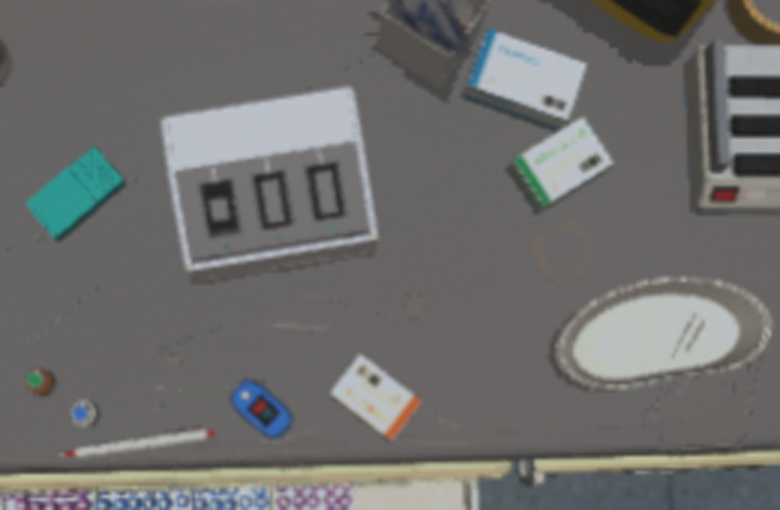

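View pics/side.png

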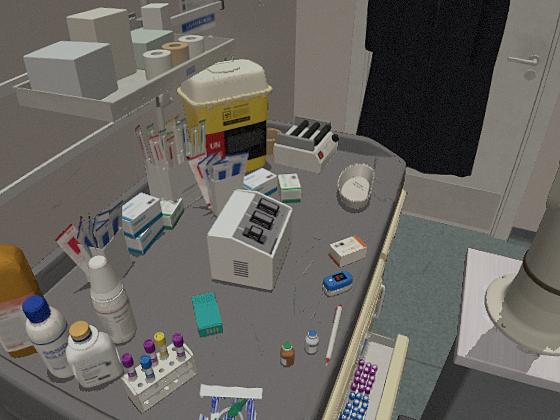

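The top crop shows three candidates in the charger. The left bay (crop 218,208 = image 243,209) has a small raised head, narrower in x than its pocket. The middle bay (272,200) and right bay (325,190) have full-width heads. So the narrow pack is in the left bay, and it also shows at (256,233) in the side view. The turquoise block (75,195) is a look-alike and stays where it is. The dish is at crop (665,335).

```bash
cat > b.py <<'E'
from h import *
np.set_printoptions(precision=4,suppress=True)
s=status.state(); print(np.array(s["tcp_rot"]),rot(s["tcp_rot"]).as_matrix())
for c in ["top","side"]:
    im=dict(np.load(c+".npz")); P=cloud(im).reshape(-1,3)
    g=P[(abs(P[:,0]-580)<130)&(abs(P[:,1]-67)<130)&(P[:,2]>60)&(P[:,2]<150)]
    r=cv2.minAreaRect(g[:,:2].astype(np.float32)); print(c,len(g),"rect",r)
    # deck plane
    d=g[(abs(g[:,0]-568)<60)&(abs(g[:,1]-67)<75)]
    best=None;rng=np.random.default_rng(0)
    for _ in range(600):
        a=d[rng.choice(len(d),3,False)];n=np.cross(a[1]-a[0],a[2]-a[0]);L=np.linalg.norm(n)
        if L<1:continue
        n/=L; n*=np.sign(n[2])
        if abs(np.arccos(n[2])-.35)>.12: continue
        k=abs((d-a[0])@n)<1.5
        if best is None or k.sum()>best.sum(): best=k
    q=d[best];m=q.mean(0);n=np.linalg.svd(q-m)[2][2];n*=np.sign(n[2])
    print(" deck n",n,"tilt",np.arccos(n[2]),"yaw",np.arctan2(-n[1],-n[0]),len(q),"z at 568,67",m[2]-(n[0]*(568-m[0])+n[1]*(67-m[1]))/n[2])
    e=P[(abs(P[:,0]-450)<130)&(abs(P[:,1]+285)<150)&(P[:,2]>20)&(P[:,2]<50)]
    print(" dish rim rect",len(e),cv2.minAreaRect(e[:,:2].astype(np.float32)),e[:,2].max())
    h=P[(abs(P[:,0]-450)<130)&(abs(P[:,1]+285)<150)&(P[:,2]<12)&(P[:,2]>3.5)]
    print(" floor",len(h),h.mean(0))
E
python3 b.py
```

```text
[-0.      0.1121  0.9937  0.    ] [[-0.9748  0.2229 -0.    ]
 [ 0.2229  0.9748  0.    ]
 [ 0.      0.     -1.    ]]
top 3360 rect ((593.2943725585938, 67.7261962890625), (133.33116149902344, 168.487060546875), 7.9749016761779785)
 deck n [-0.3107 -0.0367  0.9498] tilt 0.3182027876053205 yaw 0.117422926718955 663 z at 568,67 105.16015156516683
 dish rim rect 691 ((493.9692077636719, -304.6181640625), (260.4710693359375, 169.8488311767578), 89.9411392211914) 49.81500654196392
 floor 1346 [ 440.1095 -291.6165    5.4251]
side 4831 rect ((593.977783203125, 70.23637390136719), (132.69686889648438, 172.96780395507812), 8.100913047790527)
 deck n [-0.34   -0.0434  0.9394] tilt 0.34980697939885863 yaw 0.1268592749149215 969 z at 568,67 105.67311516018312
 dish rim rect 561 ((492.61480712890625, -303.2135314941406), (262.89990234375, 172.5343780517578), 89.86670684814453) 49.68059883757451
 floor 422 [ 427.5427 -292.4522    5.9816]
```

```bash
cat > plan.py <<'E'
from h import *
np.set_printoptions(precision=3,suppress=True)
def binframe(o,yaw,tilt=.35):
    z=np.array([-np.sin(tilt)*np.cos(yaw),-np.sin(tilt)*np.sin(yaw),np.cos(tilt)])
    y=np.array([-np.sin(yaw),np.cos(yaw),0]); return np.array(o,float),np.c_[np.cross(y,z),y,z]
def toolR(B): # tool z down the bay, tool y = bin y
    return np.c_[np.cross(B[:,1],-B[:,2]),B[:,1],-B[:,2]]
def go(p,R):
    s=status.state();R0=rot(s["tcp_rot"])
    print("t",s["time_s"],"tcp",np.array(s["tcp_pos"]),"F",np.array(s["contact_force"]))
    print("turn units",np.degrees((R0.inv()*Rn.from_matrix(R)).as_rotvec())/6,
      "shift units before turn",R0.as_matrix().T@(np.array(p)-s["tcp_pos"])/25,"after turn",R.T@(np.array(p)-s["tcp_pos"])/25)
O,B=binframe([572,66,108],.14)
if __name__=="__main__":
    print(O+B@[0,46,12]); go(O+B@[0,46,140],toolR(B))
E
python3 plan.py
```

```text
[561.507 110.976 119.272]
t 1.3 tcp [144.846 633.648 226.727] F [-0.261 -0.585  0.28 ]
turn units [-0.609 -3.305 -3.447] shift units before turn [-19.267 -17.293  -0.513] after turn [-11.288 -23.028   3.576]
```

```bash
python3 -m inch '[[-0.6,-0.6,-0.6,-0.15,-0.83,-0.86,1],[-0.6,-0.6,-0.6,-0.15,-0.83,-0.86,1],[-0.6,-0.6,-0.6,-0.15,-0.83,-0.86,1],[-0.6,-0.6,-0.6,-0.15,-0.83,-0.86,1],[-0.5,-1,0.1,0,0,0,1],[-0.5,-1,0.1,0,0,0,1],[-0.5,-1,0.1,0,0,0,1],[-0.5,-1,0.1,0,0,0,1],[-0.5,-1,0.1,0,0,0,1],[-0.5,-1,0.1,0,0,0,1]]'; python3 plan.py
```

```text
time_s: 2.13
tcp_pos: [286.1, 428.8, 305.0]
tcp_rot: [0.173, -0.067, 0.983, 0.012]
contact_force: [1.0, 0.1, 0.4]
gripper_width: 0.997
grasp_force: 0.0
[561.507 110.976 119.272]
t 2.1333 tcp [286.116 428.785 305.028] F [1.005 0.06  0.448]
turn units [-0.013 -0.013 -0.036] shift units before turn [ -6.092 -14.096   5.003] after turn [ -6.032 -14.125   4.992]
```

```bash
python3 -m inch '[[-0.5,-1,0,0,0,0,1],[-0.5,-1,0,0,0,0,1],[-0.5,-1,0.1,0,0,0,1],[-0.5,-1,0.2,0,0,0,1],[-0.5,-1,0.3,0,0,0,1],[-0.5,-1,0.3,0,0,0,1],[-0.5,-1,0.4,0,0,0,1],[-0.5,-1,0.4,0,0,0,1],[-0.5,-1,0.4,0,0,0,1],[-0.5,-1,0.4,0,0,0,1]]'; python3 -m inch '[[-0.3,-1,0.6,0,0,0,0],[-0.25,-1,0.6,0,0,0,0],[-0.25,-1,0.6,0,0,0,0],[-0.2,-0.9,0.6,0,0,0,0],[0,0,0,0,0,0,0]]'; python3 plan.py
```

```text
time_s: 2.97
tcp_pos: [457.7, 199.8, 289.0]
tcp_rot: [0.173, -0.067, 0.983, 0.012]
contact_force: [0.7, -0.2, -0.2]
gripper_width: 0.998
grasp_force: 0.0
time_s: 3.38
tcp_pos: [514.3, 105.0, 238.9]
tcp_rot: [0.172, -0.064, 0.983, 0.01]
contact_force: [-0.2, -0.3, 0.1]
gripper_width: 0.684
grasp_force: 0.0
[561.507 110.976 119.272]
t 3.3833 tcp [514.328 104.977 238.882] F [-0.248 -0.254  0.067]
turn units [-0.057 -0.043 -0.091] shift units before turn [-0.147 -0.024  0.026] after turn [-0.146 -0.026  0.027]
```

```bash
cat > c.py <<'E'
from plan import *
im=cams.get_image("wrist"); np.savez("wrist.npz",**im)
for n in ["pack_press","narrow_pack","bin","wide_pack_0","charger"]:
    for f in (cams.find_in,cams.tip_of):
        for r in f("wrist",n)[:3]:
            if r["conf"]>.3: print(n,f is cams.tip_of,np.array(r["point"]),round(r["conf"],2),proj(im,r["point"])[0], "inbin",B.T@(np.array(r["point"])-O))
save("w1.png",im["pixels"])
E
python3 c.py
```

```text
pack_press False [559.7 112.2 115.7] 0.64 [284.991 198.657] inbin [-2.745 47.464  9.199]
narrow_pack False [559.6 107.7 121.5] 0.6 [280.347 201.59 ] inbin [-1.439 43.022 14.897]
narrow_pack True [591.4 111.   41.3] 0.7 [280.474 184.258] inbin [  1.073  41.853 -71.396]
bin False [564.9  75.7 105.2] 0.63 [248.129 192.888] inbin [-6.293 10.596 -0.684]
bin False [558.8 109.7 117. ] 0.44 [282.551 198.408] inbin [-3.464 45.114 10.845]
bin True [574.4  67.1 105.9] 0.63 [239.033 200.031] inbin [ 1.657  0.754 -2.84 ]
wide_pack_0 False [571.   24.2 114.2] 0.86 [194.558 197.55 ] inbin [ -4.283 -41.251   8.164]
wide_pack_0 False [571.4  69.7 117.6] 0.8 [240.423 204.811] inbin [3.219 3.748 9.045]
wide_pack_0 False [595.5 251.7  21.8] 0.57 [385.376 190.718] inbin [ 16.644 180.604 -97.839]
wide_pack_0 True [597.9  71.4  36.4] 0.98 [248.225 182.997] inbin [  0.248   1.733 -76.312]
wide_pack_0 True [602.9  26.6  39.5] 0.93 [211.584 183.798] inbin [  0.089 -43.326 -72.954]
wide_pack_0 True [574.1 283.8   7.9] 0.8 [410.545 174.419] inbin [  -3.821  215.376 -105.166]
charger False [554.5  77.3 102.4] 0.73 [250.665 182.847] inbin [-16.717  13.631   0.141]
charger True [573.4  71.8  -2.1] 0.94 [252.527 151.223] inbin [ -35.691    5.548 -104.178]
```

View pics/w1.png

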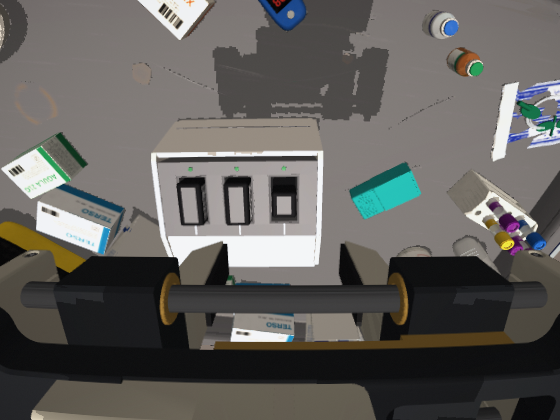

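The wrist view confirms it: the narrow head is at (285,203), beside the turquoise decoy and away from it. The wide heads are at (238,203) and (192,203). I'll refine the bin frame from the wrist depth.

```bash
cat > d.py <<'E'
from plan import *
im=dict(np.load("wrist.npz")); P=cloud(im); Q=(P-O)@B
print("dist deck z med",np.nanmedian(Q[215:225,262:265,2]), "tilt chk")
m=(abs(Q[...,0])<45)&(abs(Q[...,1])<85)
deck=P[m&(abs(Q[...,2])<5)]
c=deck.mean(0);n=np.linalg.svd(deck-c)[2][2];n*=np.sign(n[2]);print("deck n in bin",B.T@n,"z0",((deck-O)@B)[:,2].mean(),len(deck))
C=[]
for y0 in (-46,0,46):
    k=m&(Q[...,2]>6)&(Q[...,2]<20)&(abs(Q[...,1]-y0)<20); q=Q[k]
    lo,hi=np.percentile(q,[3,97],axis=0); v=np.argwhere(k).mean(0)
    print(y0,len(q),"mid",(lo+hi)/2,"ext",hi-lo,"z",np.median(q[:,2])); C.append((lo+hi)/2)
# charger outline from the white rim at top
E
python3 d.py
```

```text
dist deck z med -0.16629716857377808 tilt chk
deck n in bin [ 0.003 -0.001  1.   ] z0 -0.6207772589143101 9813
-46 1065 mid [  1.115 -45.2    10.495] ext [40.917 21.959  6.317] z 12.079156818215393
0 1110 mid [ 1.515  0.623 10.864] ext [41.235 22.89   5.659] z 12.1075635055155
46 665 mid [ 2.46  45.985 10.475] ext [24.711 22.353  6.599] z 12.128871586198521
```

```bash
sed -i 's/^O,B=.*/O,B=binframe([572,66,108],.14); O,B=binframe(O+B@[1.6,.4,0],.128)/; s/O+B@\[0,46,140\]/O+B@[0,46,float(__import__("sys").argv[1])]/; s/^    print(O+B.*12\]); /    print("tcp in bin",B.T@(status.state()["tcp_pos"]-O)); /' plan.py; python3 plan.py 20
```

```text
tcp in bin [ -4.839  51.617 142.981]
t 3.9333 tcp [513.708 110.962 241.202] F [-0.465  0.011 -0.283]
turn units [ 0.026 -0.012  0.08 ] shift units before turn [-0.198 -0.24   4.918] after turn [-0.194 -0.225  4.919]
```

```bash
python3 -m inch '[[-0.2,-0.23,0.4,0.02,0,0.08,-1],[0,0,0.8,0,0,0,-1],[0,0,0.9,0,0,0,-1],[0,0,0.9,0,0,0,-1],[0,0,0.8,0,0,0,-1],[0,0,0.6,0,0,0,-1],[0,0,0.3,0,0,0,-1],[0,0,0,0,0,0,-1],[0,0,0,0,0,0,-1],[0,0,0,0,0,0,-1]]'; python3 plan.py 12
```

```text
time_s: 4.77
tcp_pos: [559.4, 110.6, 133.1]
tcp_rot: [0.173, -0.063, 0.983, 0.011]
contact_force: [-0.3, 0.9, -0.3]
gripper_width: 0.005
grasp_force: 0.0
tcp in bin [ 0.603 45.44  25.943]
t 4.7667 tcp [559.37  110.611 133.126] F [-0.296  0.902 -0.332]
turn units [ 0.004 -0.005 -0.009] shift units before turn [0.024 0.022 0.558] after turn [0.024 0.022 0.558]
```

```bash
python3 -m inch '[[0,0,0.2,0,0,0,-1],[0,0,0.2,0,0,0,-1],[0,0,0.08,0,0,0,-1],[0,0,0.04,0,0,0,-1],[0,0,0.04,0,0,0,-1],[0,0,0,0,0,0,-1],[0,0,0,0,0,0,-1],[0,0,0,0,0,0,-1]]'; python3 plan.py 12; python3 -m inch '[[0,0,0.04,0,0,0,-1],[0,0,0.04,0,0,0,-1],[0,0,0,0,0,0,-1],[0,0,0,0,0,0,-1]]'; python3 plan.py 12
```

```text
time_s: 5.43
tcp_pos: [563.6, 111.0, 119.2]
tcp_rot: [0.173, -0.063, 0.983, 0.011]
contact_force: [-3.8, -0.2, 5.2]
gripper_width: 0.006
grasp_force: 2.7
tcp in bin [-0.146 45.325 11.365]
t 5.4333 tcp [563.645 111.045 119.174] F [-3.783 -0.157  5.249]
turn units [ 0.002 -0.017 -0.009] shift units before turn [-0.006  0.027 -0.025] after turn [-0.006  0.027 -0.025]
time_s: 5.77
tcp_pos: [564.1, 111.1, 117.1]
tcp_rot: [0.173, -0.063, 0.983, 0.011]
contact_force: [-3.1, -0.5, 5.1]
gripper_width: 0.007
grasp_force: 3.0
tcp in bin [-0.392 45.346  9.228]
t 5.7667 tcp [564.141 111.13  117.083] F [-3.109 -0.545  5.104]
turn units [ 0.001 -0.021 -0.008] shift units before turn [-0.015  0.026 -0.111] after turn [-0.016  0.026 -0.111]
```

```bash
for i in 1; do python3 -m inch '[[0,0,0.04,0,0,0,-1],[0,0,0,0,0,0,-1],[0,0,0,0,0,0,-1]]' | grep -E 'force|pos'; python3 plan.py 12 | head -1; done;  python3 -m inch '[[0,0,0.04,0,0,0,-1],[0,0,0,0,0,0,-1],[0,0,0,0,0,0,-1]]' | grep -E 'force|pos'; python3 plan.py 12 | head -1; python3 -m inch '[[0,0,0.02,0,0,0,-1],[0,0,0,0,0,0,-1],[0,0,0,0,0,0,-1]]' | grep -E 'force|pos'; python3 plan.py 12 | head -1
```

```text
tcp_pos: [564.6, 111.1, 116.2]
contact_force: [-3.4, -0.3, 5.5]
grasp_force: 3.0
tcp in bin [-0.287 45.304  8.246]
tcp_pos: [564.8, 111.2, 115.7]
contact_force: [-7.4, -1.3, 10.9]
grasp_force: 6.4
tcp in bin [-0.228 45.351  7.686]
tcp_pos: [565.0, 111.3, 115.6]
contact_force: [-10.7, -1.2, 15.8]
grasp_force: 9.1
tcp in bin [-0.111 45.416  7.576]
```

The force climbed from 6 N to 19 N at about 4 mm down. That's the contacts, so the catch has already let go. I'll let off now.

```bash
python3 -m inch '[[0,0,-0.1,0,0,0,-1],[0,0,-0.2,0,0,0,-1],[0,0,-0.4,0,0,0,-1],[0,0,-0.6,0,0,0,-1],[0,0,-0.8,0,0,0,-1],[0,0,-0.8,0,0,0,-0.2],[0,0,-0.6,0,0,0,-0.2],[0,0,0,0,0,0,-0.2],[0,0,0,0,0,0,-0.2]]'|grep -E "force|width"; sed 's/w1.png/w2.png/;s/\["pack_press",.*\]:/["pack_press"]:/;s/wrist.npz/wrist.npz/' c.py > c2.py; python3 c2.py
python3 - <<'E'
from plan import *
im=dict(np.load("wrist.npz")); Q=(cloud(im)-O)@B
for y0 in(-46,0,46):
    k=(abs(Q[...,0])<30)&(abs(Q[...,1]-y0)<17)&(Q[...,2]>6)&(Q[...,2]<46); q=Q[k]
    if len(q): print(y0,len(q),np.percentile(q[:,2],[50,90]),np.percentile(q[q[:,2]>np.percentile(q[:,2],90)-4],[3,97],axis=0))
E
python3 plan.py 37
```

```text
contact_force: [-0.6, 0.7, 0.5]
gripper_width: 0.247
grasp_force: 0.0
pack_press False [548.4 110.3 141.3] 0.88 [284.605 212.82 ] inbin [-6.853 46.532 37.367]
pack_press True [557.4 111.5 148.3] 0.71 [284.674 228.425] inbin [ 4.077 46.573 40.829]
-46 1524 [11.83  12.867] [[-20.111 -56.904   9.691]
 [ 20.631 -34.422  13.415]]
0 1528 [12.154 13.183] [[-20.334 -11.327  10.158]
 [ 20.375  11.109  13.641]]
46 1713 [39.019 40.521] [[-14.062  34.371  37.59 ]
 [ 10.012  56.463  41.135]]
tcp in bin [-0.542 45.24  93.536]
t 7.4167 tcp [535.342 107.316 196.228] F [ 0.679  0.219 -0.233]
turn units [-0.002 -0.027 -0.007] shift units before turn [-0.028  0.031  2.261] after turn [-0.022  0.03   2.261]
```

View pics/w2.png

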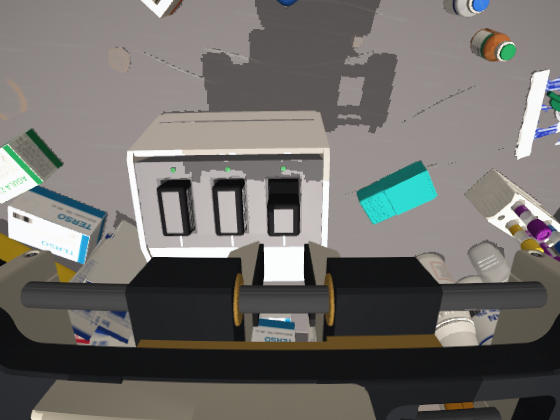

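The pack has sprung up: its top is about 40 mm above the deck, and both wide packs are still at 12 mm. Next I descend and pinch.

```bash
python3 -m inch '[[0,0.02,0.3,0,0,0,-0.28],[0,0,0.7,0,0,0,-0.28],[0,0,0.7,0,0,0,-0.28],[0,0,0.6,0,0,0,-0.28],[0,0,0.4,0,0,0,-0.28],[0,0,0.2,0,0,0,-0.28],[0,0,0.1,0,0,0,-0.28],[0,0,0.06,0,0,0,-0.28],[0,0,0,0,0,0,-0.28],[0,0,0,0,0,0,-0.28]]'; python3 plan.py 15
```

```text
time_s: 8.25
tcp_pos: [561.8, 111.3, 125.7]
tcp_rot: [0.173, -0.063, 0.983, 0.011]
contact_force: [-0.3, 0.2, 0.3]
gripper_width: 0.36
grasp_force: 0.0
tcp in bin [ 0.363 45.831 18.125]
t 8.25 tcp [561.756 111.312 125.699] F [-0.34   0.211  0.318]
turn units [ 0.003 -0.008 -0.01 ] shift units before turn [0.014 0.007 0.125] after turn [0.015 0.007 0.125]
```

```bash
python3 -m inch '[[0,0,0.1,0,0,0,-0.28],[0,0,0,0,0,0,-0.28],[0,0,0,0,0,0,-1],[0,0,0,0,0,0,-1],[0,0,0,0,0,0,-1],[0,0,0,0,0,0,-1],[0,0,0,0,0,0,-1],[0,0,-0.1,0,0,0,-1],[0,0,-0.2,0,0,0,-1],[0,0,0,0,0,0,-1]]' 30; python3 plan.py 107
```

```text
time_s: 9.08
tcp_pos: [559.7, 111.0, 130.4]
tcp_rot: [0.173, -0.063, 0.983, 0.011]
contact_force: [-0.4, 0.4, -1.2]
gripper_width: 0.257
grasp_force: 30.0
tcp in bin [ 0.012 45.763 23.273]
t 9.0833 tcp [559.687 110.977 130.415] F [-0.388  0.351 -1.219]
turn units [ 0.001 -0.014 -0.01 ] shift units before turn [ 0.005  0.01  -3.349] after turn [ 0.     0.009 -3.349]
```

```bash
python3 -m inch '[[0,0,-0.3,0,0,0,-1],[0,0,-0.4,0,0,0,-1],[0,0,-0.5,0,0,0,-1],[0,0,-0.6,0,0,0,-1],[0,0,-0.6,0,0,0,-1],[0,0,-0.6,0,0,0,-1],[0,0,-0.6,0,0,0,-1],[0,0,-0.6,0,0,0,-1],[0,0,-0.5,0,0,0,-1],[0,0,0,0,0,0,-1]]'
cat > e.py <<'E'
from plan import *
# dish pose from top+side saved clouds
for c in ["top","side"]:
    P=cloud(dict(np.load(c+".npz"))).reshape(-1,3)
    e=P[(P[:,0]>380)&(P[:,0]<540)&(abs(P[:,1]+285)<135)&(P[:,2]>30)&(P[:,2]<42)]
    e=e[(e[:,0]<520)&~((e[:,0]>500)&(e[:,1]>-190))]
    r=cv2.minAreaRect(e[:,:2].astype(np.float32));print(c,len(e),r,e.min(0),e.max(0))
    f=P[(P[:,0]>380)&(P[:,0]<520)&(abs(P[:,1]+285)<110)&(P[:,2]>3)&(P[:,2]<8)]
    print(" floor rect",len(f),cv2.minAreaRect(f[:,:2].astype(np.float32)))
E
python3 e.py; sed 's/"wrist"/"top"/g;s/wrist.npz/top2.npz/;s/w1.png/top2.png/;s/\["pack_press",.*\]:/["dish","narrow_pack"]:/' c.py>c3.py; python3 c3.py
```

```text
time_s: 9.92
tcp_pos: [520.7, 106.2, 243.6]
tcp_rot: [0.175, -0.062, 0.982, 0.012]
contact_force: [0.2, -0.3, -1.6]
gripper_width: 0.254
grasp_force: 30.0
top 302 ((458.5177307128906, -281.5652770996094), (90.15081024169922, 200.4474639892578), 7.611541748046875) [ 409.099 -382.277   30.011] [ 503.971 -183.143   39.595]
 floor rect 716 ((449.78228759765625, -285.41998291015625), (139.46963500976562, 218.67698669433594), 0.055846378207206726)
side 182 ((458.174072265625, -282.74365234375), (92.54610443115234, 199.5288543701172), 6.937796592712402) [ 406.512 -383.306   30.159] [ 505.993 -184.413   36.456]
 floor rect 251 ((446.02618408203125, -280.3209533691406), (192.97955322265625, 133.9166259765625), 86.19926452636719)
dish False [ 453.4 -286.5    4.4] 0.91 [389.857 252.259] inbin [-189.887 -334.895  -41.556]
dish False [578.1  63.9 123.9] 0.37 [260.91  203.324] inbin [ 9.288 -3.279 12.952]
dish True [ 457.  -280.6   -0.3] 0.79 [387.296 251.198] inbin [-187.437 -329.503  -47.454]
narrow_pack False [551.3 109.7 225.2] 0.36 [239.389 206.556] inbin [ 24.546  45.567 115.22 ]
narrow_pack True [517.  105.6 259.4] 0.65 [239.959 218.639] inbin [  3.825  45.879 159.191]
narrow_pack True [541.4 113.  189.8] 0.38 [239.442 213.468] inbin [ 3.58  50.104 85.189]
```

```bash
cat > f.py <<'E'
from plan import *
import sys
a=.127; y=np.array([np.cos(a),np.sin(a),0]);z=np.array([0,0,-1.]);RD=np.c_[np.cross(y,z),y,z]
print(np.array(status.state()["joints"]))
go([458.3,-282,float(sys.argv[1])],RD)
E
python3 f.py 210
```

```text
[-0.505  0.036  0.221  2.148  0.079  0.617  1.357]
t 10.1667 tcp [519.481 105.709 239.394] F [-0.138  0.093 -1.524]
turn units [ 2.599  2.598 14.837] shift units before turn [  4.531 -15.073  -0.388] after turn [-15.074  -4.392   1.176]
```

```bash
python3 -m inch '[[0.3,-0.3,0,0,0.84,0,-1],[0.3,-0.6,0,0,0.84,0,-1],[0.3,-0.9,0,0,0.84,0,-1],[0.3,-1,0,0,0.83,0,-1],[0.3,-1,0,0,0,0,-1],[0.3,-1,0,0,0,0,-1],[0.3,-1,0,0,0,0,-1],[0.3,-1,0,0,0,0,-1],[0.3,-1,0,0,0,0,-1],[0.3,-1,0,0,0,0,-1]]'; python3 f.py 210;python3 -m inch '[[0.3,-1,0,0,0,0,-1],[0.3,-1,0,0,0,0.3,-1],[0.2,-1,0,0,0,0.6,-1],[0.2,-1,0,0,0,1,-1],[0,-0.8,0,0,0,1,-1],[0,-0.5,0,0,0,1,-1],[0,-0.2,0,0,0,1,-1],[0,0,0,0,0,1,-1]]'|grep -E "width|grasp"; python3 f.py 210
```

```text
time_s: 11.0
tcp_pos: [473.7, -123.0, 232.9]
tcp_rot: [-0.002, -0.064, 0.998, 0.0]
contact_force: [0.8, 0.3, -1.2]
gripper_width: 0.257
grasp_force: 30.0
[-0.163  0.184  0.407  1.957 -0.084  1.02   1.98 ]
t 11.0 tcp [ 473.732 -123.029  232.859] F [ 0.754  0.292 -1.179]
turn units [-0.029 -0.034 15.001] shift units before turn [ 1.414 -6.23   0.918] after turn [-6.229 -1.418  0.914]
gripper_width: 0.26
grasp_force: 30.0
[-0.024  0.269  0.589  1.885 -0.168  1.041  1.706]
t 11.6667 tcp [ 452.909 -263.016  232.945] F [ 0.342  0.902 -0.562]
turn units [-0.044 -0.017  9.021] shift units before turn [-0.556 -0.561  0.918] after turn [-0.781  0.118  0.918]
```

```bash
python3 -m inch '[[0,0,0,0,0,1,-1],[0,0,0,0,0,1,-1],[0,0,0,0,0,1,-1],[0,0,0,0,0,1,-1],[0,0,0,0,0,1,-1],[0,0,0,0,0,1,-1],[0,0,0,0,0,1,-1],[0,0,0,0,0,1,-1],[0,0,0,0,0,1,-1],[0,0,0,0,0,0,-1]]'|grep -E "width|grasp"; python3 f.py 140
```

```text
gripper_width: 0.258
grasp_force: 30.0
[-0.163  0.297  0.759  1.889 -0.231  1.049  0.825]
t 12.5 tcp [ 453.835 -260.757  232.984] F [-0.064 -0.594 -0.679]
turn units [-0.042 -0.001  0.068] shift units before turn [-0.867  0.08   3.719] after turn [-0.865  0.07   3.719]
```

```bash
python3 -m inch '[[-0.4,0,0.5,-0.04,0,0.07,-1],[-0.46,0.07,0.7,0,0,0,-1],[0,0,0.8,0,0,0,-1],[0,0,0.8,0,0,0,-1],[0,0,0.6,0,0,0,-1],[0,0,0.3,0,0,0,-1],[0,0,0,0,0,0,-1],[0,0,0,0,0,0,-1],[0,0,0,0,0,0,-1]]'|grep -E "width|grasp"
cat > g.py <<'E'
from f import *
s=status.state();T=np.array(s["tcp_pos"]);R=rot(s["tcp_rot"]).as_matrix()
out=[]
for c in ["top","side"]:
    im=cams.get_image(c); np.savez(c+"3.npz",**im)
    Q=(cloud(im)-T)@R
    k=(abs(Q[...,0])<40)&(abs(Q[...,1])<30)&(Q[...,2]>4)&(Q[...,2]<75); q=Q[k]
    if len(q)>20: print(c,len(q),np.percentile(q,[2,50,98],axis=0))
    for n in ["narrow_pack","dish"]:
        for r in cams.tip_of(c,n)[:2]: print(c,n,np.array(r["point"]),round(r["conf"],2),"tool",R.T@(np.array(r["point"])-T))
    u,v=proj(im,T)[0].astype(int); a=im["pixels"][max(0,v-70):v+80,max(0,u-90):u+100]; out.append(cv2.resize(a,(400,316),interpolation=cv2.INTER_CUBIC))
save("g.png",np.hstack(out))
E
python3 g.py 140
```

```text
gripper_width: 0.259
grasp_force: 30.0
[-0.049  0.45   0.693  1.938 -0.37   0.88   0.965]
t 13.25 tcp [ 459.309 -282.368  142.228] F [ 0.188  0.541 -1.133]
turn units [0.025 0.005 0.039] shift units before turn [ 0.02  -0.038  0.089] after turn [ 0.02  -0.038  0.089]
top 81 [[ 12.954 -10.792   5.19 ]
 [ 22.046  -0.862  16.488]
 [ 23.9    10.72   53.486]]
top narrow_pack [ 452.7 -280.7   -0.2] 0.74 tool [  2.59   -6.706 142.41 ]
top narrow_pack [ 462.1 -280.7   83.2] 0.53 tool [ 1.319  2.831 59.035]
top dish [ 453.3 -280.1    0.1] 0.74 tool [  3.106  -6.032 142.111]
top dish [ 613.1 -197.9    1.1] 0.71 tool [ 63.705 163.146 141.522]
side 210 [[ -2.354 -13.006   5.327]
 [ 23.825  -1.425  27.246]
 [ 28.931  10.947  57.662]]
side dish [ 457.5 -282.2    0.6] 0.82 tool [  0.475  -2.141 141.623]
```

View pics/g.png

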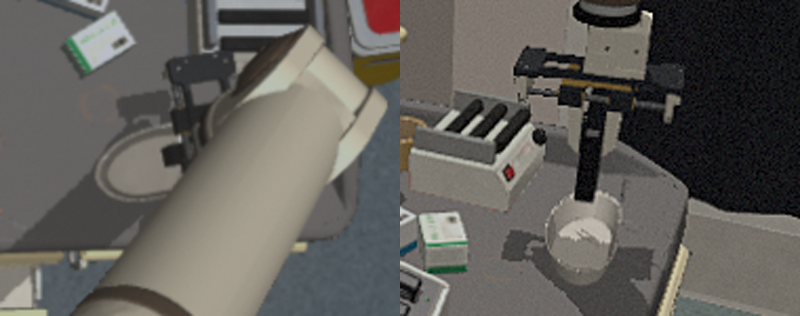

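The crop shows the pack hanging vertically in the gripper over the dish, with its underside 59 mm past the TCP. I'll lower it, slowly at the end.

```bash
python3 -m inch '[[0.02,-0.03,0.3,0.02,0,0.04,-1],[0,0,0.6,0,0,0,-1],[0,0,0.7,0,0,0,-1],[0,0,0.6,0,0,0,-1],[0,0,0.4,0,0,0,-1],[0,0,0.2,0,0,0,-1],[0,0,0.1,0,0,0,-1],[0,0,0,0,0,0,-1],[0,0,0,0,0,0,-1]]'; python3 -m inch '[[0,0,0.04,0,0,0,-1],[0,0,0.04,0,0,0,-1],[0,0,0,0,0,0,-1],[0,0,0,0,0,0,-1]]'; python3 f.py 64.5
```

```text
time_s: 14.3
tcp_pos: [458.2, -281.8, 69.4]
tcp_rot: [0.0, 0.661, 0.75, -0.0]
contact_force: [-0.3, -0.6, -1.0]
gripper_width: 0.262
grasp_force: 30.0
time_s: 14.63
tcp_pos: [458.1, -281.4, 67.2]
tcp_rot: [-0.0, 0.661, 0.75, 0.0]
contact_force: [0.2, 0.4, -1.2]
gripper_width: 0.26
grasp_force: 30.0
[ 0.018  0.564  0.613  1.979 -0.472  0.743  1.041]
t 14.6333 tcp [ 458.091 -281.396   67.176] F [ 0.236  0.383 -1.167]
turn units [-0.    -0.003 -0.007] shift units before turn [-0.025  0.005  0.107] after turn [-0.025  0.005  0.107]
```

```bash
python3 -m inch '[[0,0,0.04,0,0,0,-1],[0,0,0.04,0,0,0,-1],[0,0,0,0,0,0,-1],[0,0,0,0,0,0,-1]]'|grep -E "pos|contact"; python3 -m inch '[[0,0,0.03,0,0,0,-1],[0,0,0,0,0,0,-1],[0,0,0,0,0,0,-1]]'|grep -E "pos|contact"
```

```text
tcp_pos: [457.8, -281.3, 64.8]
contact_force: [-0.3, 0.1, -1.3]
tcp_pos: [457.8, -281.4, 64.1]
contact_force: [0.3, -1.6, -1.3]
```

```bash
python3 -m inch '[[0,0,0.03,0,0,0,-1],[0,0,0,0,0,0,-1],[0,0,0,0,0,0,-1]]'|grep -E "pos|contact";python3 -m inch '[[0,0,0.03,0,0,0,-1],[0,0,0,0,0,0,-1],[0,0,0,0,0,0,-1]]'|grep -E "pos|contact"
```

```text
tcp_pos: [457.8, -281.4, 63.4]
contact_force: [0.2, 0.3, -1.4]
tcp_pos: [457.9, -281.4, 62.7]
contact_force: [0.0, 0.6, -0.8]
```

```bash
python3 -m inch '[[0,0,0.03,0,0,0,-1],[0,0,0,0,0,0,-1],[0,0,0,0,0,0,-1]]'|grep -E "pos|contact";python3 -m inch '[[0,0,0.03,0,0,0,-1],[0,0,0,0,0,0,-1],[0,0,0,0,0,0,-1]]'|grep -E "pos|contact"
```

```text
tcp_pos: [457.9, -281.5, 62.3]
contact_force: [-2.3, 2.0, 5.2]
tcp_pos: [458.0, -281.6, 62.2]
contact_force: [-2.8, 1.9, 12.5]
```

It has touched the floor. Ease off slightly, release and rise straight up.

```bash
python3 -m inch '[[0,0,-0.03,0,0,0,-1],[0,0,0,0,0,0,-1],[0,0,0,0,0,0,-0.1],[0,0,0,0,0,0,-0.1],[0,0,0,0,0,0,-0.1],[0,0,0,0,0,0,-0.1],[0,0,-0.2,0,0,0,-0.1],[0,0,-0.4,0,0,0,-0.1],[0,0,-0.6,0,0,0,-0.1],[0,0,-0.8,0,0,0,-0.1]]' 10; python3 -m inch '[[0,0,-1,0,0,0,-0.1],[0,0,-1,0,0,0,-0.1],[0,0,-1,0,0,0,-0.1],[0,0,-1,0,0,0,-0.1],[-1,0,-0.5,0,0,0,-0.1],[-1,0,0,0,0,0,-0.1],[-1,0,0,0,0,0,-0.1],[0,0,0,0,0,0,-0.1],[0,0,0,0,0,0,-0.1]]'
cat > k.py <<'E'
from plan import *
out=[]
for c in ["top","side","wrist"]:
    im=cams.get_image(c); 
    for n in ["narrow_pack"]:
        for r in cams.tip_of(c,n)[:2]: print(c,n,np.array(r["point"]),round(r["conf"],2))
    P=cloud(im);k=(abs(P[...,0]-458)<50)&(abs(P[...,1]+282)<50)&(P[...,2]>60)&(P[...,2]<100)
    if k.sum()>5: print(c,k.sum(),np.percentile(P[k],[3,97],axis=0))
    Q=(P-O)@B
    for y0 in(-46,0): 
        k=(abs(Q[...,0])<18)&(abs(Q[...,1]-y0)<9)&(Q[...,2]>-5)&(Q[...,2]<46)
        if k.sum()>5: print("  wide",c,y0,np.nanmedian(Q[k][:,2]))
    u,v=proj(im,[458,-282,50])[0].astype(int);u=np.clip(u,90,460);v=np.clip(v,80,340); out.append(cv2.resize(im["pixels"][v-80:v+80,u-80:u+80],(266,266)))
save("k.png",np.hstack(out))
E
python3 k.py
```

```text
time_s: 17.05
tcp_pos: [457.1, -281.1, 112.2]
tcp_rot: [-0.001, 0.661, 0.75, -0.0]
contact_force: [-0.3, 0.1, 0.5]
gripper_width: 0.45
grasp_force: 0.0
time_s: 17.8
tcp_pos: [466.7, -357.5, 225.2]
tcp_rot: [0.0, 0.662, 0.749, -0.0]
contact_force: [-0.2, -0.1, -0.3]
gripper_width: 0.452
grasp_force: 0.0
top narrow_pack [ 457.2 -275.6    5.2] 0.65
top 104 [[ 444.808 -292.112   63.286]
 [ 465.718 -266.454   90.269]]
  wide top -46 12.02123800209666
  wide top 0 12.489583467756244
side narrow_pack [ 458.9 -279.2    4.9] 0.7
side 125 [[ 442.991 -289.476   61.833]
 [ 466.057 -263.363   87.773]]
  wide side -46 11.975521562984765
  wide side 0 12.205637641771037
wrist narrow_pack [ 457.4 -283.8    5. ] 0.83
wrist 749 [[ 444.222 -291.567   84.873]
 [ 467.138 -267.334   88.124]]
```

View pics/k.png

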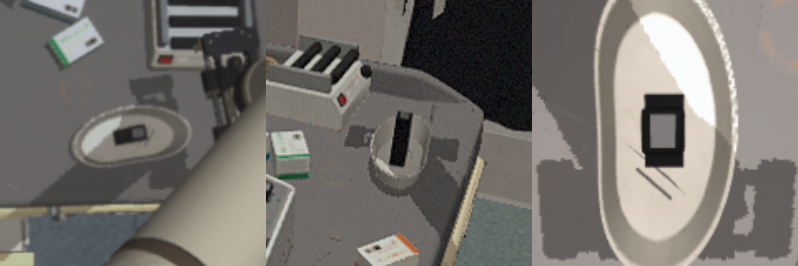

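The pack stands upright in the middle of the dish, with its top flat at 85–88 mm. The wide packs are still at 12 mm and the gripper is clear, so I'm handing in.

```bash
python3 -c "
from workcell import bot
print(bot.sign_off())"
```

```text
the job is handed in; nothing more can be done
None
```

The narrow-headed pack stands upright in the kidney dish, both wide-headed packs are still caught in their bays, and the job was handed in at about 18 s; no verdict came back.

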